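# Snap the cup back onto the vacuum flask and hold it down

## Task

Put the vacuum flask's cream cup back, mouth down, over the flask's steel neck and press it straight down until it clicks, then keep pressing past the click until its rim has squeezed the orange gasket fully down and sits flush on the flask's shoulder. Finish while still holding it pressed down firmly (it springs up a little if you ease off), and leave everything else on the table where it stands.

Things in the scene. Friction and masses are not known exactly. Their poses are not given: they have to be found in the camera images.
- cup: Cream plastic cup of the flask, loose, about 90 g, standing mouth down. Round, 62 mm high; outside 62 mm across at the rim (below), 58 mm at its flat closed end (above, with a steel disc). Inside the mouth runs a rounded bead, inner diameter 48 mm; hollow for 58 mm above the rim. Origin: centre of the rim plane, lowest point of the cup; z points up to the closed end. Its yaw does not matter.
- flask: Squat teal vacuum flask on a cork foot (96 mm across), fixed to the table, upright. Body 84 mm across; flat shoulder 118 mm above the table; on it a steel neck 44 mm across rising 34 mm above the shoulder, its uppermost 12 mm tapering to 30 mm. Origin: centre of the underside of the cork foot, on the table.
- nubs (a point): Point on the flask's axis, 12 mm above the shoulder, at the height of three brass sprung nubs that stick out of the neck to a diameter of 52 mm. The cup's bead pushes them in (about 5 to 9 N of downward push), then the push drops: the click, as the rim comes down from about 9 to 4 mm above the shoulder. Afterwards they keep the cup on.
- shoulder (a point): Point on the flask's axis at the height of its shoulder. The cup is fully home when its origin is here.
- gasket_top (a point): Centre of the top of the orange gasket ring as it is at rest, 5 mm above the shoulder (the point does not move). The ring, 68 mm across round the neck's foot, is sprung: about 7.5 N pushes it fully down, so that the cup's rim meets the rigid shoulder. A steady push of 10 to 20 N holds the cup flush; eased off, the cup rises about 4 mm and stays clicked.
- mug: Blue ceramic mug with a handle, 76 mm across, 85 mm high, standing open end up; leave it alone. Origin: centre of its underside.
- remote: Grey remote control with black buttons, 45 x 170 x 20 mm, lying flat; leave it alone. Origin: centre of its underside; y along its length.
- tumbler: Clear glass tumbler, 68 mm across, 95 mm high; leave it alone. Origin: centre of its underside.
- lotion: Amber lotion bottle with a black pump head, 60 mm across, 155 mm high; leave it alone. Origin: centre of its underside.
- books: Two stacked books, blue below and pinkish above, 150 x 210 x 38 mm; leave them alone. Origin: centre of the underside.
- tin: Flat round tin, green with a pale steel lid, 82 mm across, 24 mm high; leave it alone. Origin: centre of its underside.
- tissues: Pale lilac tissue box, 120 x 220 x 50 mm; leave it alone. Origin: centre of its underside; y along its length.

How it is judged:
On the way, in this order (a step that is already met when the one before it is completed fails the run):
1. the cup is lifted clear of the table in the fingers (height (world z) of cup above 0.05 m and contact force between the fingers and cup above 1 N), for 0.2 s.
2. the cup is on the neck and has clicked past the nubs (z of cup in the frame of shoulder between -0.004 and 0.005 m and horizontal distance between cup and shoulder below 0.005 m and angle between cup's own z axis and vertical below 0.06 rad), for 0.05 s.
At the end, for the whole second after the job is handed in: The cup is mouth down on the neck, within 5 mm of the flask's axis and 0.06 rad of upright, its rim within 1.8 mm of the shoulder (gasket fully squeezed, well past the click), and the fingers are still on it, keeping it pressed on the flask with more than 4 N (z of cup in the frame of shoulder between -0.004 and 0.0018 m and horizontal distance between cup and shoulder below 0.005 m and angle between cup's own z axis and vertical below 0.06 rad and contact force between cup and flask above 4 N and contact force between the fingers and cup above 5 N); the arm keeps its last pose, push and grip.
It fails at once if a bystander (mug, remote, tumbler, lotion, books, tin, tissues) is shoved more than 30 mm (distance of any of mug, remote, tumbler, lotion, books, tin, tissues from where it was at the start of the episode above 0.03 m).
It fails at once if a bystander is tipped over (angle between any of mug, remote, tumbler, lotion, books, tin, tissues's own z axis and vertical above 0.5 rad).
It also fails if it takes over 42 s, if anything falls off the work surface, if the arm or the gripper's body presses on something with over 40 N, if the wrist force passes 120 N, or if a joint passes its speed limit or range.

## Robot

A 6-joint arm with a two-finger parallel gripper is mounted at the origin on the work surface. World frame = base frame: x ahead of the robot, y to its left, z up, the work surface at z = 0. Lengths are in m, angles in rad, forces in N, time in s.
With the tool pointing down it reaches from about 0.35 to 0.975 m from the base axis. Payload 17.4 kg.
Tool frame: the origin (TCP) lies midway between the tips of the shut fingers; the grasp point (between the pads) lies 19 mm behind it (r.pinch_z is the z of the grasp point in the tool frame, in m); z points along the fingers, y is the line along which they close (so a half turn about z gives the same grasp; the last joint's range is limited). The gripper opens to 85 mm and grips with 20 to 120 N. Pads are 22 mm wide; open, the fingers measure 114 mm over their backs; the gripper's body (76 mm by 85 mm) begins 54 mm behind the grasp point. The pads swing forward as they close: fully open they stand 13 mm farther back than shut.
Start: joints at [-1.311, 0.116, 1.442, -0, 1.584, -0.038], TCP at [0.198, -0.645, 0.231] pointing down, gripper open.
Joint ranges: [-2.83, 2.83], [-0.83, 2.19], [0.07, 2.5], [-1.14, 4.28], [0.01, 3], [-2.97, 2.97]. Speed limits (rad/s): [1.89, 1.89, 2.22, 3.14, 3.14, 3.14].

## Interface

Orientations are given as a rotation vector (axis times angle).
In Python, from plant import r gives the robot as it stands.
- The arm moves only by the tool nudge_tcp, called after "Call:" as name(argument=value, ...), one argument or row to a line, values as JSON. Schema: {"type":"object","properties":{"moves":{"type":"object","properties":{"ticks":{"type":"array","items":{"type":"array","items":{"type":"number"},"minItems":6,"maxItems":6},"minItems":1,"maxItems":20}},"additionalProperties":false,"required":["ticks"]},"jaw":{"type":"number"},"clamp_n":{"type":"number"},"only":{"type":"string"},"quiet":{"type":"boolean"},"lines":{"type":"string"}},"required":["moves"],"additionalProperties":false}. moves is an object whose key "ticks" holds a list of rows, 1 to 20 of them, each of 6 numbers: dx, dy, dz in a scale on which 1.0 is 0.25 m, then a rotation vector rx, ry, rz in parts of the range, where 1.0 means pi rad; each row shifts and turns the commanded pose from where the row before left it, along the tool's axes as they then stand; what a row does not reach is not made up. A row lasts 1/12 s, in which the tool goes at most 0.0417 m and 0.125 rad, less where a joint would pass 70% of its speed; a pose out of reach is approached as far as the arm can. jaw is the finger opening in m, set as the call begins (left out keeps the last). The fingers move at their own pace and stop on an object; clamp_n is the grip in N (left out, the last holds). Time passes only in rows, so rows that do not move let the fingers close. The tool returns the time, the measured TCP pose, the force, the opening and the grip force at its end. only (a regular expression) keeps the lines of the reply that match it, lines (a string "A,B") keeps lines A to B, and quiet returns only ok. Input that does not fit is refused with a message, and nothing moves.
- r.state(): the state, without advancing time (a new reading comes with each control period).
- r.snapshot(name): name is "side" or "top"; returns the picture (384x512x3 uint8, blue, green, red); there is no depth.
- r.camera_params(name): a dict with "fovy" (degrees; the focal length in pixels is half the picture's height over the tangent of half this angle, whatever the lens; pixels are square), "cx", "cy" (the principal point, pixels), "k1" (the pictures are not rectified: a ray, as slopes to the right and down, at radius r is drawn at 1 + k1 r^2 times it, then the intrinsics apply), "origin" and "orientation" of the camera in the world. Camera axes: x right, y down, z forward; pixel columns grow to the right and rows downward; lengths in m; the calibration is good to about 2 mm. A picture is of the moment at which its call begins. camera_params takes no time and is no camera call.
- r.sign_off(): hands the job in; it is judged then, once.
The state is a dict: "time": time; "q": joint angles; "qd": joint speeds; "joint_torque": joint torques, N m; "tcp_pos": TCP position; "tool_rot": TCP orientation; "force": force on the tool from outside, world axes, zero at the start; "ft_torque": the same for the moment, N m; "gripper_width": finger opening in m; "grasp_force": force on a finger pad.
Only numpy, scipy, OpenCV 4.12 (cv2) and the standard library are available. Lean on these libraries where they do the work, as an engineer would, in place of code of your own. Each camera call takes 0.05 s, during which the arm holds its last target. There are 200 camera calls.

## Working session

There is one attempt and no reset: what is moved stays moved. The work goes in short steps, Python scripts to look and compute and a tool call to move; the robot and the scene stay as the last step left them, time stands still between calls to the robot, and variables do not carry over. Pictures are saved under pics/ and viewed, at most 10 in all, crops included, and the job is handed in when it is done.

```bash
ls; mkdir -p pics; python3 - <<'E'
from plant import r
import cv2
for n in("side","top"):
    cv2.imwrite(f"pics/{n}0.png",cv2.resize(r.snapshot(n),(800,600),interpolation=cv2.INTER_CUBIC)); print(n,r.camera_params(n))
print(r.state(),r.pinch_z)
E
```

```text
pics
plant.py
side {'fovy': 55.805391546125705, 'cx': 266.2404159008247, 'cy': 187.53671652203437, 'k1': -0.01483197276542212, 'origin': array([0.5807259 , 0.87880101, 0.72492647]), 'orientation': array([-0.02097118,  2.78391613, -1.41483051])}
top {'fovy': 55.54546946600148, 'cx': 256.2828148497009, 'cy': 190.8601001941361, 'k1': -0.09293764761235643, 'origin': array([0.4077382 , 0.01614021, 1.12735286]), 'orientation': array([-2.15582459,  2.10963748, -0.17532906])}
{'time': 0.1, 'q': array([-1.31075367e+00,  1.16431086e-01,  1.44222573e+00, -3.03169292e-05,
        1.58402626e+00, -3.78409326e-02]), 'qd': array([-0.00228794, -0.00150212, -0.00278343, -0.00043366, -0.00043697,
       -0.00013732]), 'joint_torque': array([ 4.07166051e-03, -7.33667636e+01, -6.33786535e+01,  8.70791268e-05,
        5.33064813e-03,  8.23938626e-05]), 'tcp_pos': array([ 0.19801886, -0.6451031 ,  0.23062375]), 'tool_rot': array([-3.10574271e+00, -4.66025445e-01,  2.37149167e-04]), 'force': array([1.17950315, 0.11114176, 0.18505896]), 'ft_torque': array([-0.05432058, -0.00606775, -0.01913077]), 'grasp_force': 0.0, 'gripper_width': 0.08524624963863646} -0.0187
```

View pics/side0.png

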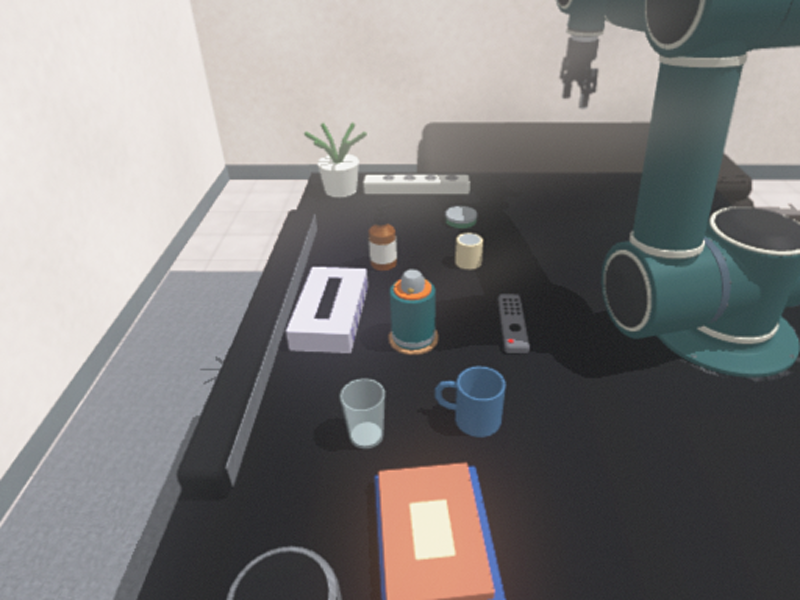

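View pics/top0.png

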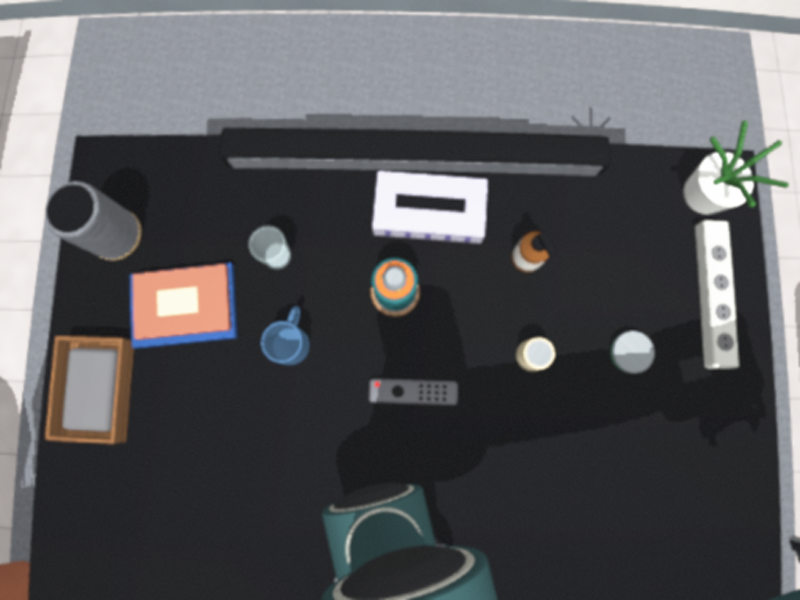

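The side view shows the cup at about (469,251) and the flask neck at (413,282). In the top view the cup's disc is at (540,353) and the neck top at (396,277), both at 800x600 scale. Next I'll enlarge crops of these.

```bash
cat > h.py <<'E'
import numpy as np,cv2
from plant import r
from scipy.spatial.transform import Rotation as R
def cam(n):
    p=r.camera_params(n); f=192/np.tan(np.radians(p["fovy"]/2))
    K=np.array([[f,0,p["cx"]],[0,f,p["cy"]],[0,0,1.]]); return p,K,np.array([p["k1"],0,0,0,0.]),R.from_rotvec(p["orientation"]).as_matrix()
def ray(n,u,v):
    p,K,D,M=cam(n); x=cv2.undistortPoints(np.array([[[u,v]]],float),K,D)[0,0]
    return p["origin"],M@np.array([*x,1.])
def at(n,u,v,z):
    o,d=ray(n,u,v); return o+d*(z-o[2])/d[2]
def proj(n,P):
    p,K,D,M=cam(n); return cv2.projectPoints((np.atleast_2d(P)-p["origin"])@M,np.zeros(3),np.zeros(3),K,D)[0][:,0]
E
python3 - <<'E'
from h import *
S=r.snapshot("side");T=r.snapshot("top")
cv2.imwrite("pics/s.png",S);cv2.imwrite("pics/t.png",T)
def c(I,x,y,w=50,h=36): return cv2.resize(I[y:y+h,x:x+w],(400,288),interpolation=cv2.INTER_CUBIC)
cv2.imwrite("pics/c.png",np.vstack([np.hstack([c(S,275,140),c(S,240,168)]),np.hstack([c(T,318,208),c(T,228,160)])]))
E
```

```text
(no output)
```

View pics/c.png

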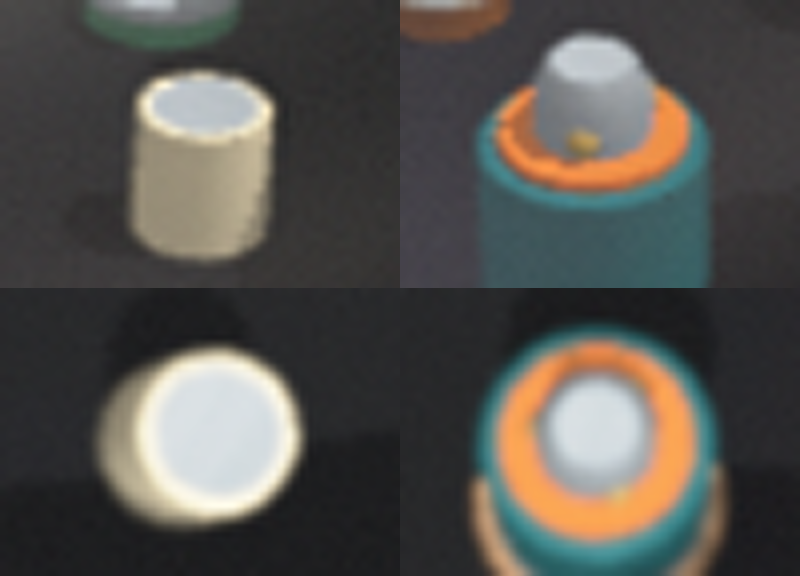

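The crops show four features. In the side view the cup's top ellipse is centred at pixel (300.1,152.9) and the neck top at (263.9,175.0). In the top view the cup disc is at (344.9,225.8), the gasket centre at (252.4,178.7) and the neck top at (252.2,177.3).

```bash
python3 - <<'E'
from h import *
def tri(a,b):
    A=[];y=[]
    for o,d in(ray("side",*a),ray("top",*b)):
        d=d/np.linalg.norm(d);P=np.eye(3)-np.outer(d,d);A.append(P);y.append(P@o)
    return np.linalg.lstsq(np.vstack(A),np.hstack(y),rcond=None)[0]
print("cup",at("side",300.1,152.9,.062),at("top",344.9,225.8,.062),tri((300.1,152.9),(344.9,225.8)))
print("neck",at("side",263.9,175,.152),at("top",252.2,177.3,.152),tri((263.9,175),(252.2,177.3)))
print("gask",at("top",252.4,178.7,.123))
for n,u,v in(("books",182*.64,300*.64),("mug",285*.64,342*.64),("remote",413*.64,391*.64),("tin",633*.64,352*.64),("lotion",530*.64,252*.64),("tiss",430*.64,205*.64),("tumb",275*.64,250*.64)):print(n,at("top",u,v,.05 if n not in("remote","tin") else .02).round(3))
# silhouette check: cup mask vs predicted bounding boxes
for n,f in(("side","s"),("top","t")):
    I=cv2.imread(f"pics/{f}.png")
    for c in(at("side",300.1,152.9,.062)[:2]/2+at("top",344.9,225.8,.062)[:2]/2,):
        a=np.linspace(0,6.283,90);P=np.vstack([np.c_[c[0]+q*np.cos(a),c[1]+q*np.sin(a),0*a+z] for q,z in((.031,0),(.029,.062))])
        p=proj(n,P);print(n,"cup bbox",p.min(0),p.max(0))
E
```

```text
cup [ 0.48992634 -0.23970014  0.062     ] [ 0.48899774 -0.24086754  0.062     ] [ 0.48943798 -0.24115726  0.06106351]
neck [0.6106708  0.03391604 0.152     ] [0.60945865 0.03285725 0.152     ] [0.61018797 0.03282005 0.15111266]
gask [0.61145399 0.0326973  0.123     ]
books [0.577 0.446 0.05 ]
mug [0.5   0.239 0.05 ]
remote [ 0.414 -0.007  0.02 ]
tin [ 0.497 -0.439  0.02 ]
lotion [ 0.686 -0.23   0.05 ]
tiss [ 0.778 -0.033  0.05 ]
tumb [0.68  0.269 0.05 ]
side cup bbox [291.00302491 148.72676983] [308.3895969  172.12390587]
top cup bbox [330.03888415 215.79235704] [354.4604681  237.12601159]
```

The two cameras agree within about 1.5 mm, and the triangulated heights come out at 61 and 151 mm against the true 62 and 152. So the cup is at about (0.4894,-0.2404) and the flask axis at (0.6105,0.0331).

```bash
cat > d.py <<'E'
import sys
from h import *
s=r.state();M=R.from_rotvec(s["tool_rot"]).as_matrix()
t=np.array([float(a) for a in sys.argv[1:4]])
print("tool delta",(M.T@(t-s["tcp_pos"])).round(4),"axes",M.round(3).tolist())
# level correction in tool frame
z=M[:,2];w=M.T@np.cross(z,[0,0,-1]);print("level rotvec",w.round(4),s["tcp_pos"].round(4),s["force"].round(1),s["gripper_width"],s["grasp_force"],s["time"])
E
python3 d.py .4894 -.2404 .12
```

```text
tool delta [ 0.3973 -0.3014  0.1111] axes [[0.956, 0.293, -0.0], [0.293, -0.956, 0.001], [0.0, -0.001, -1.0]]
level rotvec [-0.0006 -0.     -0.    ] [ 0.198  -0.6452  0.2309] [ 0.3 -1.2 -0.6] 0.08570018972234555 0.0 0.2
```

Careful with the scale: shifts go in shares of 0.25 m and turns go in shares of pi rad. That gives: 0.0284 m is 0.1136, -0.0215 m is -0.086.

Call:
nudge_tcp(
  moves={"ticks": [[0.1136, -0.086, 0.0316, 0, 0, 0], [0.1136, -0.086, 0.0316, 0, 0, 0], [0.1136, -0.086, 0.0316, 0, 0, 0], [0.1136, -0.086, 0.0316, 0, 0, 0], [0.1136, -0.086, 0.0316, 0, 0, 0], [0.1136, -0.086, 0.0316, 0, 0, 0], [0.1136, -0.086, 0.0316, 0, 0, 0], [0.1136, -0.086, 0.0316, 0, 0, 0], [0.1136, -0.086, 0.0316, 0, 0, 0], [0.1136, -0.086, 0.0316, 0, 0, 0], [0.1136, -0.086, 0.0316, 0, 0, 0], [0.1136, -0.086, 0.0316, 0, 0, 0], [0.1136, -0.086, 0.0316, 0, 0, 0], [0.1136, -0.086, 0.0316, 0, 0, 0], [0, 0, 0, 0, 0, 0], [0, 0, 0, 0, 0, 0]]},
  jaw=0.085,
)

```text
time: 1.53
tcp_pos: [0.4903, -0.2394, 0.1201]
tool_rot: [-3.106, -0.47, 0.001]
force: [0.2, 0.3, 0.0]
gripper_width: 0.0851
grasp_force: 0.0
```

```bash
python3 d.py .4894 -.2404 .016
```

```text
tool delta [-0.0011  0.0007  0.1041] axes [[0.955, 0.296, -0.001], [0.296, -0.955, 0.001], [-0.001, -0.001, -1.0]]
level rotvec [-0.0008  0.0008  0.    ] [ 0.4903 -0.2394  0.1201] [0.2 0.3 0. ] 0.08511394668922434 0.0 1.5333
```

Scaled: 0.021 m is 0.084, 0.02 m is 0.08.

Call:
nudge_tcp(
  moves={"ticks": [[-0.0044, 0.0028, 0.08, 0, 0, 0], [0, 0, 0.084, 0, 0, 0], [0, 0, 0.084, 0, 0, 0], [0, 0, 0.084, 0, 0, 0], [0, 0, 0.084, 0, 0, 0], [0, 0, 0, 0, 0, 0]]},
)

```text
time: 2.03
tcp_pos: [0.4867, -0.242, 0.013]
tool_rot: [-3.104, -0.464, 0.007]
force: [-0.2, 0.9, -1.0]
gripper_width: 0.0852
grasp_force: 0.0
```

Call:
nudge_tcp(
  moves={"ticks": [[0, 0, 0, 0, 0, 0], [0, 0, 0, 0, 0, 0], [0, 0, 0, 0, 0, 0], [0, 0, 0, 0, 0, 0], [0, 0, 0, 0, 0, 0], [0, 0, 0, 0, 0, 0], [0, 0, 0, 0, 0, 0], [0, 0, 0, 0, 0, 0], [0, 0, 0, 0, 0, 0], [0, 0, 0, 0, 0, 0]]},
  jaw=0.04,
  clamp_n=60,
)

```text
time: 2.87
tcp_pos: [0.4898, -0.2427, 0.0189]
tool_rot: [3.105, 0.466, 0.003]
force: [-1.4, -1.7, 9.6]
gripper_width: 0.0569
grasp_force: 64.5
```

Scaled: -0.035 m is -0.14, -0.03 m is -0.12.

Call:
nudge_tcp(
  moves={"ticks": [[0, 0, -0.06, 0, 0, 0], [0, 0, -0.12, 0, 0, 0], [0, 0, -0.14, 0, 0, 0], [0, 0, -0.14, 0, 0, 0], [0, 0, -0.14, 0, 0, 0], [0, 0, -0.14, 0, 0, 0], [0, 0, -0.08, 0, 0, 0], [0, 0, 0, 0, 0, 0], [0, 0, 0, 0, 0, 0], [0, 0, 0, 0, 0, 0]]},
)

```text
time: 3.7
tcp_pos: [0.4887, -0.2418, 0.2212]
tool_rot: [-3.107, -0.466, 0.001]
force: [0.1, 0.4, -1.3]
gripper_width: 0.0569
grasp_force: 64.1
```

```bash
python3 d.py .6105 .0331 .222; python3 - <<'E'
from h import *
S=r.snapshot("side");T=r.snapshot("top")
p=proj("side",r.state()["tcp_pos"])[0].astype(int);q=proj("top",r.state()["tcp_pos"])[0].astype(int);print(p,q)
c=lambda I,p:cv2.resize(I[p[1]-33:p[1]+33,p[0]-33:p[0]+33],(396,396),interpolation=cv2.INTER_CUBIC)
cv2.imwrite("pics/l.png",np.hstack([c(S,p),c(T,q)]))
E
```

```text
tool delta [ 0.1971 -0.227  -0.0008] axes [[0.956, 0.293, -0.0], [0.293, -0.956, 0.0], [-0.0, -0.0, -1.0]]
level rotvec [-0.0003  0.0003  0.    ] [ 0.4887 -0.2418  0.2212] [ 0.1  0.4 -1.3] 0.05692143759331149 64.1084999645318 3.7
[302 111] [360 221]
```

View pics/l.png

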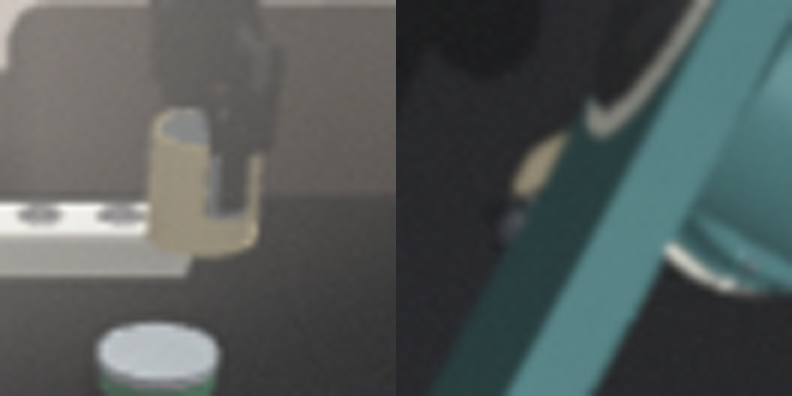

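The cup is held and upright. Its side-view silhouette spans columns 293.4–311.9 and rows 95.4–120.1. I'll fit its pose to that.

```bash
python3 - <<'E'
from h import *
from scipy.optimize import least_squares
a=np.linspace(0,6.283,180)
def bb(c,n="side"):
    P=np.vstack([np.c_[c[0]+q*np.cos(a),c[1]+q*np.sin(a),0*a+c[2]+z] for q,z in((.031,0),(.029,.062))])
    p=proj(n,P);return np.r_[p.min(0),p.max(0)]
s=r.state()["tcp_pos"]
print(bb([s[0],s[1],s[2]-.0189]))
obs=np.array([293.4,95.4,311.9,120.1])
print(least_squares(lambda v:bb([v[0],s[1],v[1]])-obs,[s[0],.2],diff_step=1e-4).x, s)
# colour segmentation of the cup in side image
I=r.snapshot("side");H=cv2.cvtColor(I,cv2.COLOR_BGR2HSV)
m=((H[...,0]>12)&(H[...,0]<32)&(H[...,1]>45)&(H[...,2]>90)).astype(np.uint8);m[:, :280]=0;m[:,325:]=0;m[:80]=0;m[125:]=0
y,x=np.nonzero(m);print(x.min(),x.max(),y.min(),y.max(),len(x))
for yy in range(96,121,3):
    xs=x[y==yy];print(yy,xs.min() if len(xs) else 0,xs.max() if len(xs) else 0)
E
```

```text
[293.02054289  95.49171216 312.21142829 120.62777142]
[0.48853551 0.20257891] [ 0.48857594 -0.24166711  0.22042294]
295 311 104 120 57
96 0 0
99 0 0
102 0 0
105 0 0
108 0 0
111 301 301
114 299 302
117 297 311
120 300 305
```

The cup is centred under the TCP, with its rim about 18.5 mm below it. Next I move it over the flask.

Scaled: -0.0227 m is -0.0908, 0.0197 m is 0.0788.

Call:
nudge_tcp(
  moves={"ticks": [[0.0788, -0.0908, 0, 0, 0, 0], [0.0788, -0.0908, 0, 0, 0, 0], [0.0788, -0.0908, 0, 0, 0, 0], [0.0788, -0.0908, 0, 0, 0, 0], [0.0788, -0.0908, 0, 0, 0, 0], [0.0788, -0.0908, 0, 0, 0, 0], [0.0788, -0.0908, 0, 0, 0, 0], [0.0788, -0.0908, 0, 0, 0, 0], [0.0788, -0.0908, 0, 0, 0, 0], [0.0788, -0.0908, 0, 0, 0, 0], [0, 0, 0, 0, 0, 0], [0, 0, 0, 0, 0, 0], [0, 0, 0, 0, 0, 0], [0, 0, 0, 0, 0, 0]]},
)

```text
time: 5.02
tcp_pos: [0.6104, 0.0322, 0.2213]
tool_rot: [3.107, 0.465, -0.001]
force: [0.1, 0.2, -0.4]
gripper_width: 0.0571
grasp_force: 64.1
```

```bash
python3 d.py .6105 .0331 .180; python3 - <<'E'
from h import *
S=r.snapshot("side");T=r.snapshot("top")
c=lambda I,p:cv2.resize(I[p[1]-33:p[1]+33,p[0]-33:p[0]+33],(396,396),interpolation=cv2.INTER_CUBIC)
cv2.imwrite("pics/f.png",np.hstack([c(S,(264,165)),c(T,(252,178))]))
E
```

```text
tool delta [ 0.0004 -0.0008  0.0413] axes [[0.956, 0.293, -0.001], [0.293, -0.956, -0.0], [-0.001, -0.0, -1.0]]
level rotvec [-0.      0.0006  0.    ] [0.6104 0.0322 0.2213] [ 0.1  0.2 -0.4] 0.057065696183980046 64.10343935938727 5.0167
```

View pics/f.png

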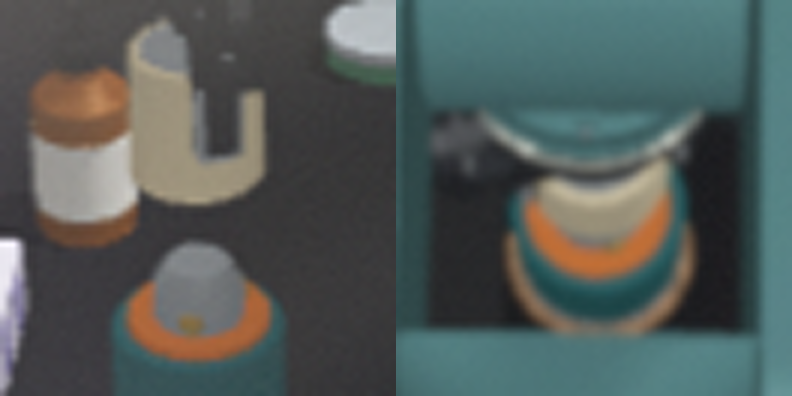

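The cup is centred over the neck: columns 197 and 198 in the crop. I'll descend.

Scaled: 0.015 m is 0.06, 0.01 m is 0.04.

Call:
nudge_tcp(
  moves={"ticks": [[0.0016, -0.0032, 0.06, 0, 0, 0], [0, 0, 0.06, 0, 0, 0], [0, 0, 0.06, 0, 0, 0], [0, 0, 0.04, 0, 0, 0], [0, 0, 0.02, 0, 0, 0], [0, 0, 0, 0, 0, 0], [0, 0, 0, 0, 0, 0], [0, 0, 0, 0, 0, 0]]},
)

```text
time: 5.78
tcp_pos: [0.6112, 0.0338, 0.1624]
tool_rot: [3.107, 0.466, 0.002]
force: [-0.6, 0.3, -0.8]
gripper_width: 0.0571
grasp_force: 64.1
```

Call:
nudge_tcp(
  moves={"ticks": [[0, 0, 0.016, 0, 0, 0], [0, 0, 0.016, 0, 0, 0], [0, 0, 0.016, 0, 0, 0], [0, 0, 0, 0, 0, 0], [0, 0, 0, 0, 0, 0]]},
  clamp_n=90,
)

```text
time: 6.2
tcp_pos: [0.6108, 0.0337, 0.1497]
tool_rot: [3.107, 0.466, -0.0]
force: [-1.3, -0.8, 2.5]
gripper_width: 0.0569
grasp_force: 99.2
```

Scaled: 0.002 m is 0.008.

Call:
nudge_tcp(
  moves={"ticks": [[0, 0, 0.008, 0, 0, 0], [0, 0, 0.008, 0, 0, 0], [0, 0, 0, 0, 0, 0]]},
)

```text
time: 6.45
tcp_pos: [0.6107, 0.0338, 0.1453]
tool_rot: [-3.107, -0.466, 0.001]
force: [-1.0, -0.7, -4.4]
gripper_width: 0.0562
grasp_force: 98.6
```

Call:
nudge_tcp(
  moves={"ticks": [[0, 0, 0.008, 0, 0, 0], [0, 0, 0.008, 0, 0, 0], [0, 0, 0, 0, 0, 0]]},
)

```text
time: 6.7
tcp_pos: [0.6106, 0.0336, 0.1408]
tool_rot: [3.107, 0.466, -0.002]
force: [0.9, -3.7, -4.0]
gripper_width: 0.0565
grasp_force: 98.6
```

Call:
nudge_tcp(
  moves={"ticks": [[0, 0, 0.008, 0, 0, 0], [0, 0, 0, 0, 0, 0], [0, 0, 0, 0, 0, 0]]},
)

```text
time: 6.95
tcp_pos: [0.611, 0.0339, 0.14]
tool_rot: [-3.107, -0.466, -0.001]
force: [-1.7, -1.2, 1.4]
gripper_width: 0.0565
grasp_force: 99.0
```

Scaled: 0.0015 m is 0.006.

Call:
nudge_tcp(
  moves={"ticks": [[0, 0, 0.006, 0, 0, 0], [0, 0, 0, 0, 0, 0], [0, 0, 0, 0, 0, 0], [0, 0, 0, 0, 0, 0]]},
)

```text
time: 7.28
tcp_pos: [0.611, 0.0339, 0.1385]
tool_rot: [-3.107, -0.466, -0.001]
force: [-1.8, 0.5, 4.2]
gripper_width: 0.0567
grasp_force: 99.1
```

Call:
nudge_tcp(
  moves={"ticks": [[0, 0, 0.006, 0, 0, 0], [0, 0, 0, 0, 0, 0], [0, 0, 0, 0, 0, 0], [0, 0, 0, 0, 0, 0]]},
)

```text
time: 7.62
tcp_pos: [0.611, 0.0339, 0.1372]
tool_rot: [-3.107, -0.466, -0.001]
force: [-2.7, -1.2, 7.1]
gripper_width: 0.0563
grasp_force: 99.8
```

Call:
nudge_tcp(
  moves={"ticks": [[0, 0, 0.004, 0, 0, 0], [0, 0, 0, 0, 0, 0], [0, 0, 0, 0, 0, 0], [0, 0, 0, 0, 0, 0]]},
)

```text
time: 7.95
tcp_pos: [0.6111, 0.0339, 0.1371]
tool_rot: [3.107, 0.466, 0.002]
force: [-7.8, -0.2, 14.9]
gripper_width: 0.0564
grasp_force: 100.7
```

Scaled: 0.0004 m is 0.0016.

Call:
nudge_tcp(
  moves={"ticks": [[0, 0, 0.0016, 0, 0, 0], [0, 0, 0, 0, 0, 0], [0, 0, 0, 0, 0, 0], [0, 0, 0, 0, 0, 0], [0, 0, 0, 0, 0, 0], [0, 0, 0, 0, 0, 0]]},
)

```text
time: 8.45
tcp_pos: [0.6111, 0.0339, 0.1371]
tool_rot: [3.107, 0.466, 0.002]
force: [-9.1, -1.0, 17.6]
gripper_width: 0.0564
grasp_force: 101.2
```

```bash
python3 - <<'E'
from h import *
S=r.snapshot("side")
F=[]
for i in range(6): r.snapshot("top");F.append(r.state()["force"])
print(np.mean(F,0),np.std(F,0),r.state()["tcp_pos"],r.state()["time"])
cv2.imwrite("pics/e.png",cv2.resize(S[132:222,214:314],(800,720))[:600])
E
```

```text
[-8.84310037 -1.21075192 18.70273741] [0.40486323 0.76666743 0.53895956] [0.61108396 0.03389113 0.1371187 ] 8.8
```

View pics/e.png

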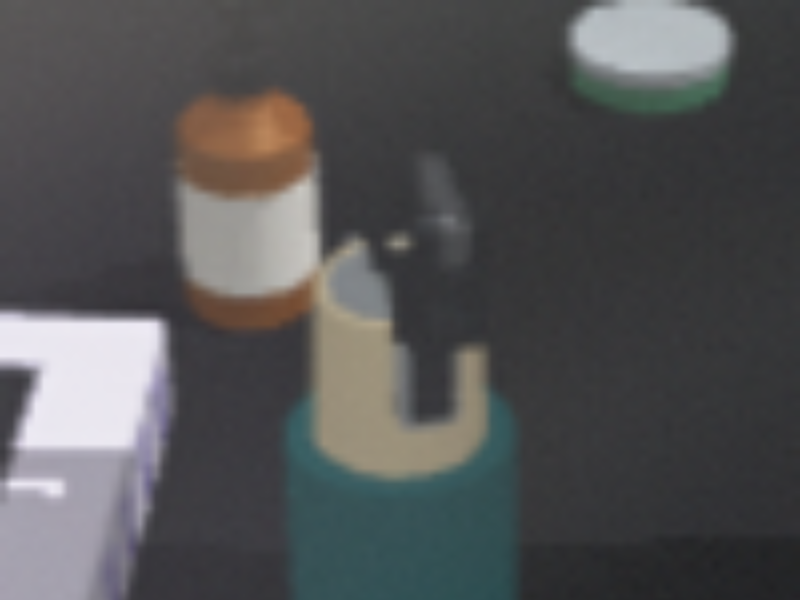

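The gasket has disappeared under the rim and the cup is flush on the shoulder: the TCP is at 0.1371, so the rim is at about 0.118. The push is holding steady at about 18.7 N, so I'm handing in.

```bash
python3 -c "
from plant import r
print(r.sign_off())"
```

```text
the job is handed in; nothing more can be done
None
```

The cup is back on the flask, pressed past the click until its rim sat flush on the shoulder, and I handed the job in still holding it down with about 19 N; the hand-in returned no verdict.

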